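Close the kozhukattai mould

ROBOT

A 7-joint arm with a two-finger parallel gripper is mounted at the origin on the work surface. World frame = base frame: x ahead of the robot, y to its left, z up, the work surface at z = 0. Lengths are in m, angles in rad, forces in N, time in s.
With the tool pointing down it reaches from about 0.425 to 0.925 m from the base axis. Payload 6.8 kg.
Tool frame: the origin (TCP) lies at the very end of the fingers, on their centre line; the grasp point (between the pads) lies 19 mm behind it; y points along the fingers, z is the direction in which the jaws open and shut, and the axes are right-handed (so a half turn about y gives the same grasp; the last joint's range is limited). The gripper opens to 85 mm and grips with 20 to 120 N. Pads are 22 mm wide; open, the fingers measure 114 mm over their backs; the gripper's body (76 mm by 85 mm) begins 54 mm behind the grasp point. The pads swing forward as they close: fully open they stand 13 mm farther back than shut.
Start: joints at [1.086, 0.477, 0.022, 1.555, -0.011, 1.109, -0.083], TCP at [0.248, -0.628, 0.231] pointing down, gripper open.
Joint ranges: [-2.96, 2.96], [-0.34, 2.1], [-1.41, 1.46], [0.24, 2.44], [-1.37, 4.51], [0.17, 1.92], [-2.96, 2.96]. Speed limits (rad/s): [2.39, 2.39, 3.14, 3.14, 3.14, 3.14, 3.14].

INTERFACE

Orientations are given as a rotation vector (axis times angle).
In Python, from bench import r gives the robot as it stands.
- The arm moves only by the tool drive_tool, never from a script. Its argument "series" is a list of rows, each a list of 7 numbers: the shift along the tool's x, y, z in mm, then the turn, a rotation vector about the tool's x, y, z in degrees, then the finger opening in mm, from 0 to 85.4. In form: [[tx, ty, tz, wx, wy, wz, grip], ...]. A call has 1 to 5 rows; each row is the pose to reach, as a shift and turn from the pose measured when the call began, along the tool's axes at that moment; what a row does not reach only later rows make up. A row lasts 1/10 s, in which the tool goes at most 50 mm and 8.59 degrees, less where a joint would pass 70% of its speed; a pose out of reach is approached as far as the arm can. A call with a gripper value outside its range is refused whole. The fingers move at their own pace and stop on an object; "squeeze" is the grip in N (left out, the last holds). Time passes only in rows, so rows that repeat a pose let the fingers close. It gives the time, the measured TCP pose, the force and the opening at its end, in the units of the state.
- r.get_obs(): the state, without advancing time (a new reading comes with each control period).
- r.grab_frame(name): name is "scene" or "side" or "wrist"; returns a dict with "frame" (384x512x3 uint8, blue, green, red), "intrinsics" (3x3 intrinsics, pixels), "distortion" ([k1, k2, p1, p2, k3] as OpenCV has them; the pictures are not rectified), "rvec" (rotation vector, rad) and "tvec" (3), from world to camera coordinates, as OpenCV has them. Camera axes: x right, y down, z forward; pixel columns grow to the right and rows downward; lengths in m; the calibration is good to about 2 mm. A picture is of the moment at which its call begins. There is no depth.
- r.hand_in(): hands the job in, once; it reports no verdict.
The state is a dict: "clock": time; "joints": joint angles; "qvel": joint speeds; "tau": joint torques, N m; "tcp_pos": TCP position; "orientation": TCP orientation; "contact_force": force on the tool from outside, world axes, zero at the start; "moment": the same for the moment, N m; "grip_width": finger opening in m.
Only numpy, scipy, OpenCV 4.12 (cv2) and the standard library are available. Lean on these libraries where they do the work, as an engineer would, in place of code of your own. Each camera call takes 0.05 s, during which the arm holds its last target.

TASK

Close the dumpling mould: pick up the loose upper half by its red handle and lower it, not drop it, over the two brass pins of the lower half until it lies flush on it, then let go. Either way round will do. Leave the other kitchen things where they are.

Things in the scene. Friction and masses are not known exactly. Their poses are not given: they have to be found in the camera images.
- grip (a point): Centre of the red handle bar of the mould's loose upper half (starts flat on the work surface, handle up). Bar: 70 mm long along x, 16 mm wide along y, 24 mm high, on two posts; its underside is 22 mm, its top 46 mm above the plate's top face. This point is 42 mm above the plate's underside. Grasp the bar across its width, from above.
- under (a point): Centre of the upper half's flat underside, 42 mm straight below grip, same axes. The upper half is an aluminium plate 200 x 100 x 8 mm (long side along x, z up), 0.4 to 0.65 kg, with four domes 12 mm high on its top face.
- hole_a (a point): Centre, on the underside, of one round through hole of 14 mm diameter in the upper half, 80 mm along +x from the plate's centre.
- hole_b (a point): The other 14 mm hole, 80 mm along -x from the plate's centre.
- seat (a point): Centre of the flat top face of the mould's fixed lower half, 40 mm above the work surface: an aluminium block 200 x 100 x 25 mm (long side along x, z up) with four round pockets, on a wooden board 240 x 140 x 15 mm. Closed, under lies on this point and the long sides agree (symmetric: a half turn is just as good).
- pin_a (a point): Tip of one upright brass pin on the lower half, 80 mm along +x from the block's centre. The pin is 10 mm in diameter, stands 18 mm above the block's top face, and its upper 8 mm taper to 3 mm.
- pin_b (a point): Tip of the other, equal pin, 80 mm along -x from the block's centre.
- dabba: Closed round steel spice box, 172 mm across and 90 mm high; bystander. Origin at the centre of its underside.
- jar: Glass jar with hinged flip-top lid, 94 mm across and 135 mm high; bystander. Origin at the centre of its underside.
- funnel: Orange plastic funnel standing on its rim, 110 mm across and 115 mm high; bystander. Origin at the centre of its underside.
- tumbler: Steel tumbler, 74 mm across and 105 mm high; bystander. Origin at the centre of its underside.
- clip: Steel handle clip for a kadai, lying flat, about 180 mm long and 12 mm high; bystander. Origin under its middle, long side along its x.
- spoon: Small wooden ghee spoon lying flat, 170 mm long; bystander. Origin under its middle, long side along its x.
There are look-alikes about, which are no part of the job. Leave any orange look-alike of the part that bears grip alone.

How it is judged:
By the outcome, as a careful person would: the job done as asked, in the order asked, and still so for the second after the job is handed in, with the robot touching nothing.
It also fails if it takes over 48 s, if anything falls off the work surface, if the arm or the gripper's body presses on something with over 40 N, if the wrist force passes 120 N, or if a joint passes its speed limit or range.

## Working session

There is one attempt and no reset: what is moved stays moved. The work goes in short steps, Python scripts to look and compute and a tool call to move; the robot and the scene stay as the last step left them, time stands still between calls to the robot, and variables do not carry over. Pictures are saved under pics/ and viewed, and the job is handed in when it is done.

Besides the shell and the picture viewer there is one more tool, called after "Call:" by a JSON object that holds its "name" and its "arguments". drive_tool: Moves the arm, as the interface text tells. Its arguments: {"type":"object","properties":{"series":{"type":"array","items":{"type":"array","items":{"type":"number"}}},"squeeze":{"type":"number"}},"required":["series"]}

```bash
ls; mkdir -p pics
python3 - <<'E'
from bench import r
import cv2
o=r.get_obs()
for k in o: print(k,o[k])
for n in("scene","side","wrist"):
    f=r.grab_frame(n); cv2.imwrite(f"pics/{n}0.png",f["frame"]); print(n,f["intrinsics"],f["distortion"],f["rvec"],f["tvec"])
E
```

```text
pics
clock 0.0
joints [ 1.0858585   0.47778427  0.02231202  1.55643729 -0.01149473  1.10927922
 -0.08311567]
qvel [-0.00113049  0.00164671 -0.0018331  -0.00028137 -0.00028353 -0.00030811
 -0.00063441]
tau [ 8.82837267e-04 -5.96444857e+01  1.60811618e+00 -2.81190079e+01
  1.25311731e-02  9.30764334e-03 -3.01572220e-05]
tcp_pos [ 0.24817696 -0.62709864  0.23034176]
orientation [-0.38481942  2.01727619 -2.01374402]
contact_force [ 0.06455347 -0.48784683 -0.04710305]
moment [-0.04379834  0.01844859  0.06270498]
grip_width 0.0855088708191337
scene [[359.81022659   0.         257.20696244]
 [  0.         359.81022659 189.95823912]
 [  0.           0.           1.        ]] [0.01112273 0.         0.         0.         0.        ] [ 1.38703234  2.05722871 -0.9729612 ] [ 0.22956321 -0.27507967  1.5677368 ]
side [[422.39760218   0.         258.7050951 ]
 [  0.         422.39760218 180.9033852 ]
 [  0.           0.           1.        ]] [0.04561604 0.         0.         0.         0.        ] [ 0.71944106 -2.62067177  1.13442705] [0.47341364 0.26031351 1.01797502]
wrist [[302.67036535   0.         259.34183285]
 [  0.         302.67036535 191.41797396]
 [  0.           0.           1.        ]] [-0.06854723  0.          0.          0.          0.        ] [-2.38070131  1.61844008  0.25135092] [-0.67386733 -0.03950732  0.38003673]
```

View pics/scene0.png

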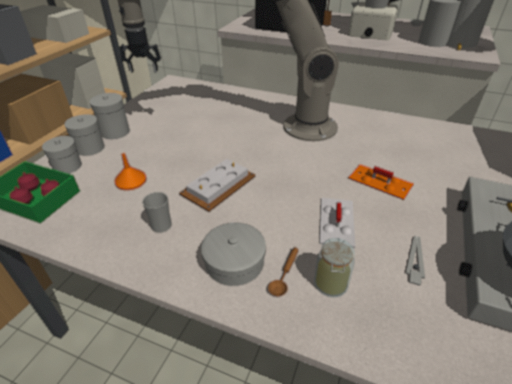

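View pics/side0.png

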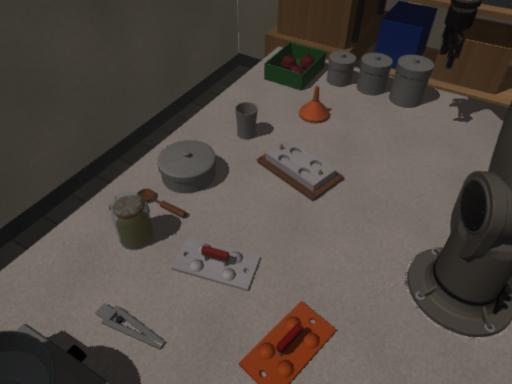

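View pics/wrist0.png

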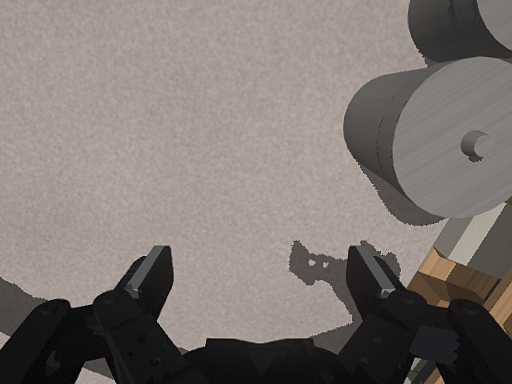

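The scene shows two candidates with a red handle. The grey aluminium plate is at scene (338,222) and side (217,262), and it fits the description. The orange plate, at scene (381,180) and side (290,345), is the look-alike to leave alone. The lower half on its wooden board is at scene (218,183) and side (300,167). I'll check enlarged crops.

Run:
```python
import cv2,numpy as np
s=cv2.imread("pics/scene0.png");d=cv2.imread("pics/side0.png")
def c(i,x,y,w,h,k): return cv2.resize(i[y:y+h,x:x+w],None,fx=k,fy=k,interpolation=cv2.INTER_CUBIC)
a=c(s,310,190,50,50,6);b=c(s,173,145,100,75,4)
e=c(d,167,230,100,60,4);g=c(d,250,130,100,70,4)
cv2.imwrite("pics/c_a.png",np.hstack([a,b]));
cv2.imwrite("pics/c_b.png",np.vstack([e,g]))
```

```text
(no output)
```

View pics/c_a.png

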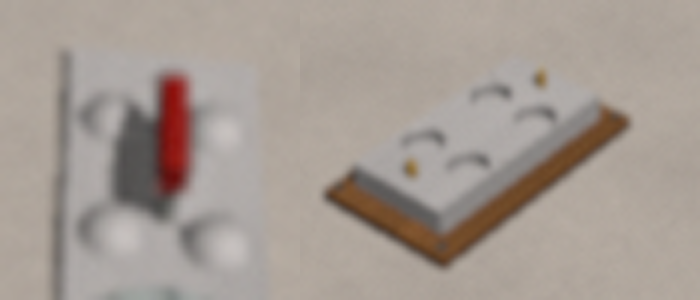

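View pics/c_b.png

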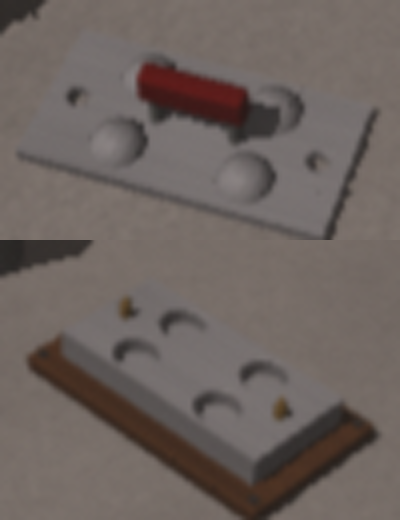

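```bash
cat > h.py <<'E'
import numpy as np,cv2
from scipy.optimize import least_squares
from scipy.spatial.transform import Rotation as R
def proj(f,P): return cv2.projectPoints(np.array(P,float).reshape(-1,1,3),f["rvec"],f["tvec"],f["intrinsics"],f["distortion"])[0][:,0]
def onplane(f,px,z):
    n=cv2.undistortPoints(np.array(px,float).reshape(-1,1,2),f["intrinsics"],f["distortion"])[:,0]
    M=cv2.Rodrigues(np.array(f["rvec"]))[0]; C=-M.T@np.ravel(f["tvec"])
    d=np.c_[n,np.ones(len(n))]@M
    return C+d*((z-C[2])/d[:,2])[:,None]
def w(p,L): # pose x,y,yaw ; local pts
    L=np.array(L,float);c,s=np.cos(p[2]),np.sin(p[2])
    return np.c_[p[0]+c*L[:,0]-s*L[:,1],p[1]+s*L[:,0]+c*L[:,1],L[:,2]]
def fit(obs,p0): # obs list of (frame, locals, px)
    fn=lambda p:np.concatenate([(proj(f,w(p,L))-np.array(px)).ravel() for f,L,px in obs])
    q=least_squares(fn,p0,loss='soft_l1'); return q.x,fn(q.x).reshape(-1,2)
E
python3 - <<'E'
from h import *; from bench import r
S=r.grab_frame("scene");D=r.grab_frame("side")
def t(n,a): print(n,np.round(a,4).tolist())
ph_s=[(186.2,254),(246.5,270)]
t("holes side",onplane(D,ph_s,.008))
pt=[(281,144.5),(320.2,170)];ps=[(233.2,163),(200.75,185)]
t("pins side",onplane(D,pt,.058)); t("pins scene",onplane(S,ps,.058))
cs=[(261,257),(249.5,289.2),(171.5,268)]
t("corners side",onplane(D,cs,.008))
bs=[(167+36,230+17),(167+61,230+25)]
hs=[(310+174/6,190+75/6),(310+174/6,190+190/6)]
t("bar side",onplane(D,bs,.05));t("bar scene",onplane(S,hs,.05))
E
```

```text
holes side [[0.6136, 0.2532, 0.008], [0.4571, 0.216, 0.008]]
pins side [[0.5907, -0.2078, 0.058], [0.436, -0.1619, 0.058]]
pins scene [[0.4442, -0.1575, 0.058], [0.5949, -0.2029, 0.058]]
corners side [[0.4461, 0.164, 0.008], [0.4228, 0.2582, 0.008], [0.6186, 0.3053, 0.008]]
bar side [[0.5683, 0.2383, 0.05], [0.5024, 0.227, 0.05]]
bar scene [[0.5038, 0.2296, 0.05], [0.5869, 0.2476, 0.05]]
```

```bash
cat >> h.py <<'E'
def pose(o): return np.array(o["tcp_pos"]),R.from_rotvec(o["orientation"])
def tgt(jaw): # jaw dir angle (deg world), tool down
    a=np.deg2rad(jaw); z=np.array([np.cos(a),np.sin(a),0]); y=np.array([0,0,-1.]); x=np.cross(y,z)
    return R.from_matrix(np.c_[x,y,z])
def rel(o,P,jaw):
    p,q=pose(o); T=tgt(jaw)
    return np.r_[q.inv().apply(np.array(P)-p)*1000, np.rad2deg((q.inv()*T).as_rotvec())]
def status(o):
    p,q=pose(o); M=q.as_matrix()
    print("t",round(o["clock"],2),"tcp",np.round(p,4),"jaw",round(np.rad2deg(np.arctan2(M[1,2],M[0,2])),2),"y",np.round(M[:,1],3),"F",np.round(o["contact_force"],1),"w",round(o["grip_width"],4),"j",np.round(o["joints"],2))
E
python3 - <<'E'
from h import *; from bench import r
o=r.get_obs(); status(o)
D=r.grab_frame("side");S=r.grab_frame("scene")
print("jar base",onplane(D,[(137,243)],0),onplane(S,[(334,290)],0))
# waypoints
for P,j in [((.45,-.5,.25),-130),((.60,-.2,.25),-110),((.62,0.05,.25),-90),((.535,.2345,.22),-76.6),((.535,.2345,.22),103.4)]:
    print(P,j,np.round(rel(o,P,j),1))
E
```

```text
t 0.25 tcp [ 0.2483 -0.6274  0.2308] jaw -68.41 y [-0.     0.001 -1.   ] F [-0.5 -0.8 -0.9] w 0.0854 j [ 1.09  0.48  0.02  1.56 -0.01  1.11 -0.08]
jar base [[0.7494604  0.28586801 0.        ]] [[0.78535726 0.28457253 0.        ]]
(0.45, -0.5, 0.25) -130 [-234.5  -19.1  -44.3    0.    61.6    0. ]
(0.6, -0.2, 0.25) -110 [-484.3  -19.  -268.     0.    41.6    0. ]
(0.62, 0.05, 0.25) -90 [-594.9  -18.8 -493.1    0.    21.6    0. ]
(0.535, 0.2345, 0.22) -76.6 [-583.7   11.4 -695.9    0.     8.2    0. ]
(0.535, 0.2345, 0.22) 103.4 [-5.837e+02  1.140e+01 -6.959e+02  0.000e+00 -1.718e+02 -1.000e-01]
```

Run:
```python
from h import *; from bench import r
o=r.get_obs()
for P,j in [((.40,-.43,.25),-68.4),((.5,-.2,.25),-68.4),((.55,0.03,.25),-70),((.535,.2345,.22),-76.6)]:
    print(P,j,np.round(rel(o,P,j),1))
```

```text
(0.4, -0.43, 0.25) -68.4 [-213.7  -18.9 -127.9    0.    -0.    -0. ]
(0.5, -0.2, 0.25) -68.4 [-391.3  -18.8 -305.     0.    -0.    -0. ]
(0.55, 0.03, 0.25) -70 [-522.4  -18.7 -500.4    0.     1.6   -0. ]
(0.535, 0.2345, 0.22) -76.6 [-583.7   11.4 -696.1    0.     8.2    0. ]
```

Call:
{"name": "drive_tool", "arguments": {"series": [[-43,-4,-25,0,0,0,85],[-86,-8,-51,0,0,0,85],[-129,-12,-76,0,0,0,85],[-172,-16,-102,0,0,0,85],[-214,-20,-127,0,0,0,85]]}}

```text
clock: 0.85
tcp_pos: [0.4016, -0.429, 0.2515]
orientation: [-0.384, 2.015, -2.015]
contact_force: [-0.3, -0.9, 0.3]
grip_width: 0.0851
```

Tracks well. Next leg.

Call:
{"name": "drive_tool", "arguments": {"series": [[-36,0,-35,0,0,0,85],[-71,0,-71,0,0,0,85],[-107,0,-106,0,0,0,85],[-142,0,-142,0,0,0,85],[-178,0,-177,0,0,0,85]]}}

```text
clock: 1.35
tcp_pos: [0.5011, -0.1998, 0.2518]
orientation: [-0.383, 2.015, -2.016]
contact_force: [0.8, -0.6, 0.7]
grip_width: 0.0847
```

Call:
{"name": "drive_tool", "arguments": {"series": [[-26,0,-39,0,0,0,85],[-52,0,-78,0,0,0,85],[-79,0,-117,0,0,0,85],[-105,0,-156,0,0,0,85],[-131,0,-195,0,0,0,85]]}}

```text
clock: 1.85
tcp_pos: [0.5514, 0.0315, 0.2521]
orientation: [-0.382, 2.015, -2.016]
contact_force: [0.8, -0.1, 0.2]
grip_width: 0.0849
```

Call:
{"name": "drive_tool", "arguments": {"series": [[-12,6,-39,0,2,0,85],[-25,12,-78,0,4,0,85],[-37,18,-117,0,6,0,85],[-49,24,-156,0,8,0,85],[-61,30,-196,0,8.2,0,85]]}}

```text
clock: 2.35
tcp_pos: [0.5361, 0.2375, 0.2219]
orientation: [-0.242, 2.097, -2.099]
contact_force: [0.5, 0.8, -0.7]
grip_width: 0.0848
```

Run:
```python
from h import *; from bench import r
status(r.get_obs())
f=r.grab_frame("wrist");cv2.imwrite("pics/w1.png",f["frame"])
np.savez("pics/w1.npz",**f)
```

```text
t 2.35 tcp [0.5361 0.2375 0.2219] jaw -76.73 y [ 0.002 -0.001 -1.   ] F [ 0.5  0.8 -0.7] w 0.0848 j [-0.22  0.37 -0.38  1.76  0.16  1.04 -2.  ]
```

View pics/w1.png

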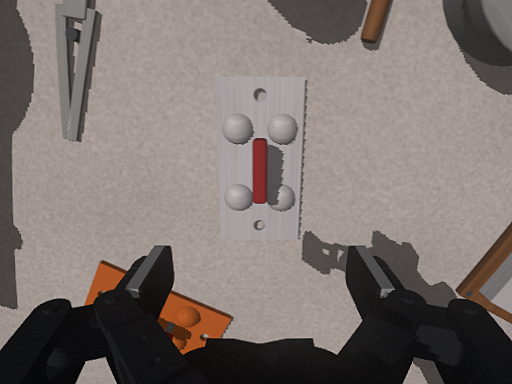

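The wrist view shows the grey plate. Its holes are at (260,94) and (259,225), with the bar from (260,138) to (260,203). Next I'll fit the plate pose to these points.

Run:
```python
from h import *; from bench import r
f=dict(np.load("pics/w1.npz"))
g=cv2.cvtColor(f["frame"],cv2.COLOR_BGR2GRAY)
hsv=cv2.cvtColor(f["frame"],cv2.COLOR_BGR2HSV)
red=((hsv[...,0]<8)|(hsv[...,0]>172))&(hsv[...,1]>150); red[:, :200]=0; red[:,320:]=0; red[:100]=0;red[240:]=0
ys,xs=np.nonzero(red); print("bar",xs.min(),xs.max(),ys.min(),ys.max(),xs.mean(),ys.mean())
for nm,px,z in[("holes",[(260,94.5),(259.3,225)],.008),("corners",[(218.5,76.5),(306,77),(299,240),(221,239)],.008),("bar",[(260,138.5),(260.3,203)],.052)]:
    a=onplane(f,px,z);print(nm,np.round(a,4).tolist(), "ctr",a.mean(0)[:2])
im=f["frame"][70:245,205:315]; cv2.imwrite("pics/w1c.png",cv2.resize(im,None,fx=3.4,fy=3.4,interpolation=cv2.INTER_CUBIC))
```

```text
bar 253 266 139 202 259.0247218788628 170.84796044499382
holes [[0.6132, 0.2549, 0.008], [0.4574, 0.219, 0.008]] ctr [0.53531352 0.23691628]
corners [[0.6217, 0.3044, 0.008], [0.6436, 0.2092, 0.008], [0.4484, 0.1636, 0.008], [0.4266, 0.263, 0.008]] ctr [0.53506382 0.23506882]
bar [[0.5705, 0.2449, 0.052], [0.502, 0.2284, 0.052]] ctr [0.53624176 0.23665973]
```

View pics/w1c.png

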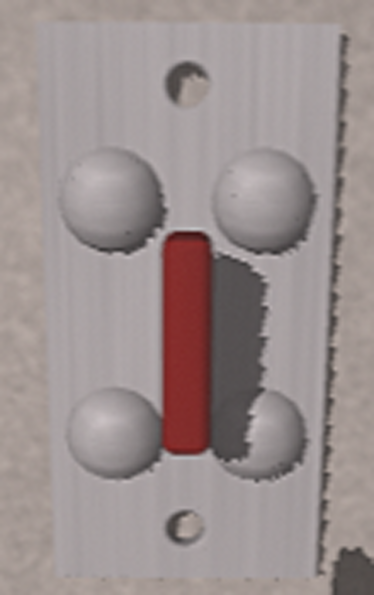

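Run:
```python
from h import *; from bench import r
o=r.get_obs();print(np.round(rel(o,(.5356,.2368,.024),-77.0),1))
```

```text
[ 3.000e-01  1.972e+02  1.100e+01  3.000e-01  8.000e-01 -1.000e-01]
```

Run:
```python
from h import *; from bench import r
o=r.get_obs();status(o); print(o['qvel'])
```

```text
t 2.4 tcp [0.5332 0.2466 0.2212] jaw -76.17 y [ 0.     0.005 -1.   ] F [-1.7  7.5  0.5] w 0.085 j [-0.23  0.37 -0.39  1.76  0.16  1.04 -2.01]
[ 0.03797758 -0.03239941 -0.02233651  0.03525922 -0.04042768  0.0134807
  0.15639151]
```

The arm overshot a little after the fast leg. I'll let it settle, then re-measure.

Call:
{"name": "drive_tool", "arguments": {"series": [[0,50,10,0,0.5,0,80],[0,80,11,0.3,0.8,0,70],[0,80,11,0.3,0.8,0,70],[0,80,11,0.3,0.8,0,70]]}}

```text
clock: 2.8
tcp_pos: [0.5361, 0.2363, 0.1417]
orientation: [-0.239, 2.101, -2.101]
contact_force: [-0.2, -0.3, 0.5]
grip_width: 0.0698
```

Run:
```python
from h import *; from bench import r
o=r.get_obs();status(o)
f=r.grab_frame("wrist");cv2.imwrite("pics/w2.png",f["frame"])
np.savez("pics/w2.npz",**f)
o=r.get_obs();status(o)
```

```text
t 2.8 tcp [0.5361 0.2363 0.1417] jaw -76.97 y [ 0.001 -0.    -1.   ] F [-0.2 -0.3  0.5] w 0.0698 j [-0.24  0.46 -0.36  1.84  0.21  0.88 -2.04]
t 2.85 tcp [0.5369 0.2367 0.1428] jaw -76.98 y [ 0.003  0.001 -1.   ] F [0.4 0.3 0.1] w 0.07 j [-0.24  0.46 -0.36  1.84  0.21  0.88 -2.04]
```

View pics/w2.png

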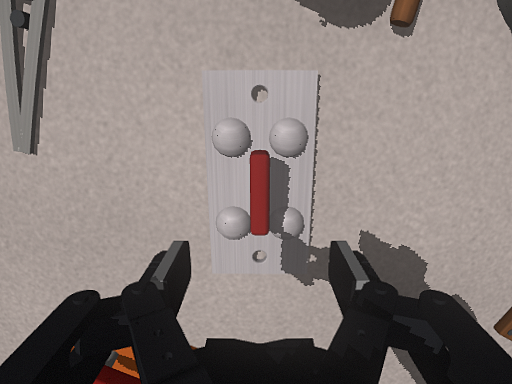

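Run:
```python
from h import *; from bench import r
f=dict(np.load("pics/w2.npz"))
hl=onplane(f,[(260,94),(260,256)],.008); b=onplane(f,[(259.5,151),(260,235)],.053)
for a in(hl,b): d=a[0]-a[1]; print(np.round(a,4).tolist(),a.mean(0)[:2],np.rad2deg(np.arctan2(d[1],d[0])),np.linalg.norm(d))
o=r.get_obs();print(np.round(rel(o,(.5362,.2365,.025),-77.0),1))
```

```text
[[0.6129, 0.2536, 0.008], [0.4578, 0.2177, 0.008]] [0.53538288 0.23562798] 13.046771142850817 0.1592327961087093
[[0.5713, 0.2445, 0.053], [0.5021, 0.228, 0.053]] [0.53671303 0.23625605] 13.358142045486689 0.07112589700532845
[ 1.100e+00  1.178e+02  1.000e-01  0.000e+00  0.000e+00 -2.000e-01]
```

The hole spacing comes out at 159.2 mm against 160 expected, and the bar length at 71 mm against 70. Both fit, so I'm descending.

Call:
{"name": "drive_tool", "arguments": {"series": [[1,35,0,0,0,0,70],[1,70,0,0,0,0,70],[1,100,0,0,0,0,70],[1,117,0,0,0,0,70],[1,117,0,0,0,0,70]]}}

```text
clock: 3.35
tcp_pos: [0.5364, 0.2364, 0.0256]
orientation: [-0.236, 2.101, -2.1]
contact_force: [-1.1, -0.1, 1.2]
grip_width: 0.0701
```

Call:
{"name": "drive_tool", "arguments": {"series": [[0,0,0,0,0,0,40],[0,0,0,0,0,0,20],[0,0,0,0,0,0,10],[0,0,0,0,0,0,5],[0,0,0,0,0,0,5]], "squeeze": 70}}

```text
clock: 3.85
tcp_pos: [0.5374, 0.2367, 0.0271]
orientation: [-0.234, 2.1, -2.099]
contact_force: [-0.6, -0.8, 6.4]
grip_width: 0.015
```

Run:
```python
from h import *; from bench import r
status(r.get_obs())
f=r.grab_frame("wrist");cv2.imwrite("pics/w3.png",f["frame"])
f=r.grab_frame("side");cv2.imwrite("pics/s3.png",cv2.resize(f["frame"][200:310,150:310],None,fx=4,fy=4))
```

```text
t 3.85 tcp [0.5374 0.2367 0.0271] jaw -77.01 y [ 0.005  0.001 -1.   ] F [-0.6 -0.8  6.4] w 0.015 j [-0.28  0.61 -0.31  1.9   0.29  0.67 -2.12]
```

View pics/w3.png

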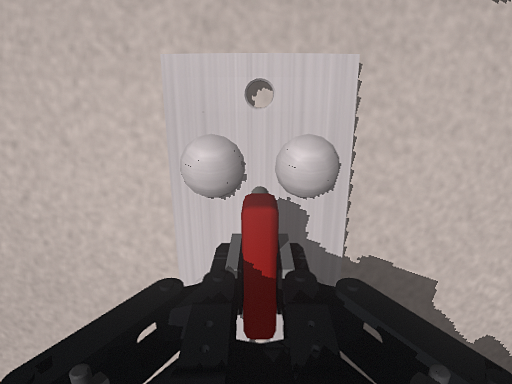

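View pics/s3.png

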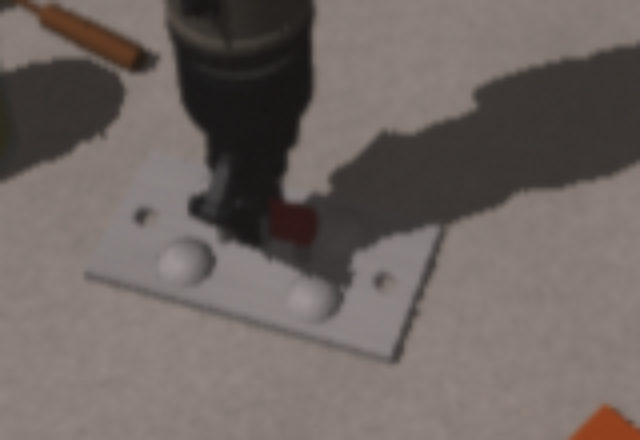

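Gripped: the width is 15 mm and the fingers sit centred on the bar in the wrist view at (260,260). Lifting gently.

Call:
{"name": "drive_tool", "arguments": {"series": [[0,-5,0,0,0,0,5],[0,-20,0,0,0,0,5],[0,-45,0,0,0,0,5],[0,-80,0,0,0,0,5],[0,-110,0,0,0,0,5]]}}

```text
clock: 4.45
tcp_pos: [0.5365, 0.2365, 0.1391]
orientation: [-0.234, 2.1, -2.098]
contact_force: [1.7, 0.3, -4.5]
grip_width: 0.0147
```

Call:
{"name": "drive_tool", "arguments": {"series": [[0,-20,0,0,0,0,5],[0,-35,0,0,0,0,5],[0,-35,0,0,0,0,5]]}}

```text
clock: 4.75
tcp_pos: [0.5373, 0.237, 0.1766]
orientation: [-0.23, 2.1, -2.095]
contact_force: [0.8, -0.1, -5.3]
grip_width: 0.0143
```

Run:
```python
from h import *; from bench import r
status(r.get_obs())
f=r.grab_frame("wrist");cv2.imwrite("pics/w4.png",f["frame"]);np.savez("pics/w4.npz",**f)
o=r.get_obs()
for P,j in [((.58,.12,.18),-85),((.58,-.05,.18),-97),((.517,-.183,.18),-106.6)]: print(np.round(rel(o,P,j),1))
```

```text
t 4.75 tcp [0.5373 0.237  0.1766] jaw -77.0 y [ 0.008  0.003 -1.   ] F [ 0.8 -0.1 -5.3] w 0.0143 j [-0.23  0.41 -0.38  1.81  0.19  0.94 -2.03]
[-1.620e+01 -5.200e+00  1.233e+02  1.000e-01  8.000e+00 -3.000e-01]
[ 2.200e+01 -5.500e+00  2.889e+02  1.000e-01  2.000e+01 -3.000e-01]
[ 1.133e+02 -6.100e+00  4.043e+02  1.000e-01  2.960e+01 -3.000e-01]
```

View pics/w4.png

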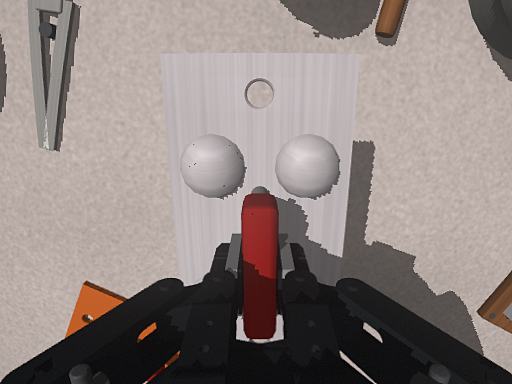

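The plate is held level: hole at (259,93), same position in the view as before the lift. Carrying across at about 0.15 m clearance.

Call:
{"name": "drive_tool", "arguments": {"series": [[-1,-4,10,0,0,0,5],[-4,-5,35,0,2,0,5],[-8,-5,65,0,4,0,5],[-12,-5,95,0,6,0,5],[-16,-5,123,0,8,0,5]], "squeeze": 90}}

```text
clock: 5.3
tcp_pos: [0.5793, 0.1174, 0.1783]
orientation: [-0.089, 2.177, -2.176]
contact_force: [0.3, -1.0, -4.3]
grip_width: 0.0146
```

Run:
```python
from h import *; from bench import r
o=r.get_obs();status(o)
for P,j in [((.58,-.05,.18),-97),((.517,-.183,.18),-106.6)]: print(np.round(rel(o,P,j),1))
```

```text
t 5.3 tcp [0.5793 0.1174 0.1783] jaw -85.14 y [ 0.003  0.    -1.   ] F [ 0.3 -1.  -4.3] w 0.0146 j [-0.06  0.41 -0.31  1.8   0.15  0.95 -1.92]
[ 13.5  -1.8 166.9   0.   11.9  -0.2]
[ 8.76e+01 -2.00e+00  2.94e+02  0.00e+00  2.15e+01 -2.00e-01]
```

Call:
{"name": "drive_tool", "arguments": {"series": [[3,-2,33,0,2.4,0,5],[5,-2,67,0,4.8,0,5],[8,-2,100,0,7,0,5],[11,-2,133,0,9.5,0,5],[14,-2,167,0,12,0,5]]}}

```text
clock: 5.8
tcp_pos: [0.5783, -0.0524, 0.1788]
orientation: [-0.137, -2.156, 2.156]
contact_force: [1.5, -0.0, -4.9]
grip_width: 0.0147
```

Run:
```python
from h import *; from bench import r
o=r.get_obs();status(o)
for P,j in [((.517,-.183,.18),-106.6)]: print(np.round(rel(o,P,j),1))
```

```text
t 5.8 tcp [ 0.5783 -0.0524  0.1788] jaw -97.25 y [-0.  0. -1.] F [ 1.5 -0.  -4.9] w 0.0147 j [ 0.16  0.39 -0.22  1.83  0.1   0.94 -1.81]
[ 44.3  -1.2 137.3   0.    9.3   0. ]
```

Call:
{"name": "drive_tool", "arguments": {"series": [[4,-1,15,0,1,0,5],[8,-1,25,0,2,0,5],[8,-1,25,0,2,0,5],[8,-1,25,0,2,0,5]]}}

```text
clock: 6.2
tcp_pos: [0.5671, -0.0745, 0.1795]
orientation: [-0.17, -2.14, 2.137]
contact_force: [0.4, 1.3, -4.4]
grip_width: 0.0147
```

Run:
```python
from h import *; from bench import r
o=r.get_obs();status(o)
for n in("wrist","side","scene"):
    f=r.grab_frame(n);cv2.imwrite(f"pics/{n}5.png",f["frame"]);np.savez(f"pics/{n}5.npz",**f)
```

```text
t 6.2 tcp [ 0.5671 -0.0745  0.1795] jaw -99.13 y [-0.     0.001 -1.   ] F [ 0.4  1.3 -4.4] w 0.0147 j [ 0.19  0.37 -0.21  1.85  0.09  0.93 -1.79]
```

View pics/wrist5.png

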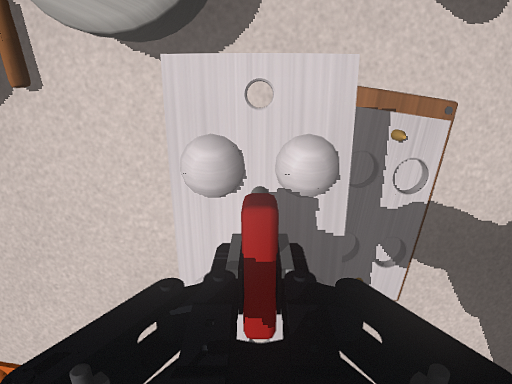

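View pics/side5.png

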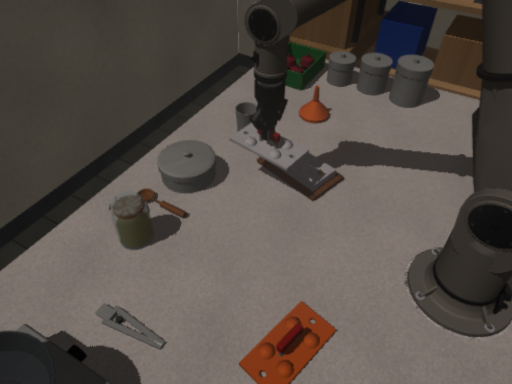

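Run:
```python
import cv2,numpy as np
f=cv2.imread("pics/wrist5.png")
cv2.imwrite("pics/c5.png",cv2.resize(f[80:310,340:470],None,fx=5,fy=5,interpolation=cv2.INTER_CUBIC)[:600])
cv2.imwrite("pics/c5b.png",cv2.resize(f[190:310,340:470],None,fx=5,fy=5,interpolation=cv2.INTER_CUBIC))
d=cv2.imread("pics/side0.png");cv2.imwrite("pics/c5d.png",cv2.resize(d[132:202,250:350],None,fx=8,fy=8,interpolation=cv2.INTER_CUBIC))
d=cv2.imread("pics/scene0.png");cv2.imwrite("pics/c5s.png",cv2.resize(d[150:215,173:265],None,fx=8,fy=8,interpolation=cv2.INTER_CUBIC))
```

```text
(no output)
```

View pics/c5.png

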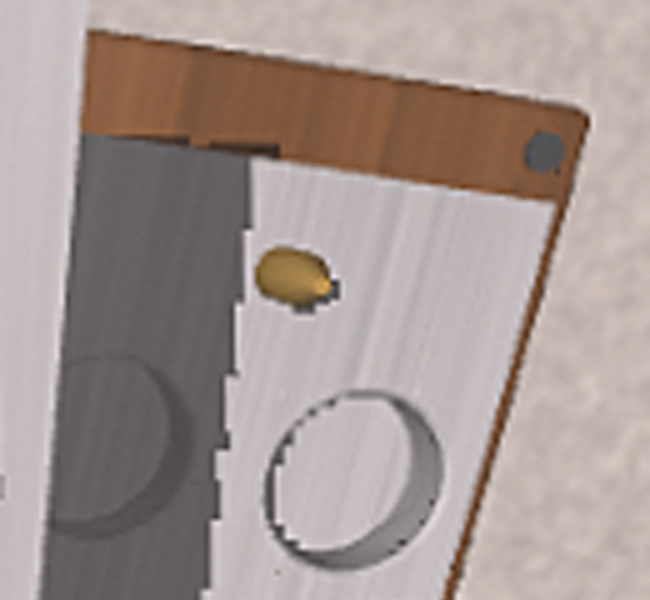

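View pics/c5b.png

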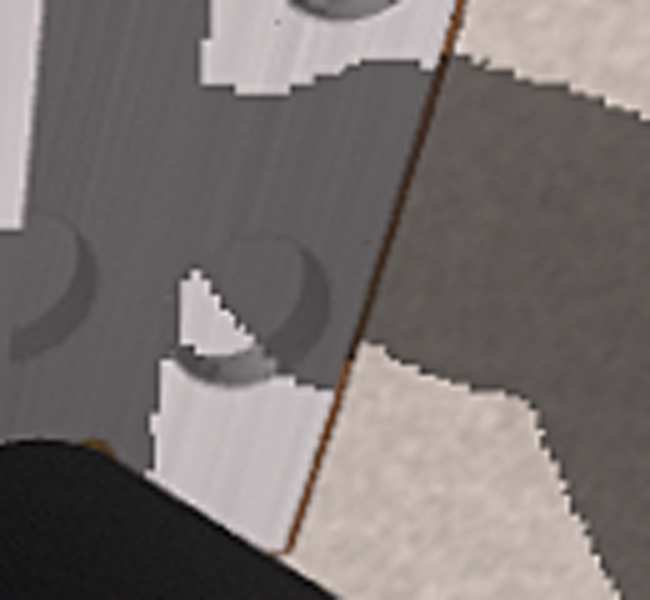

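View pics/c5d.png

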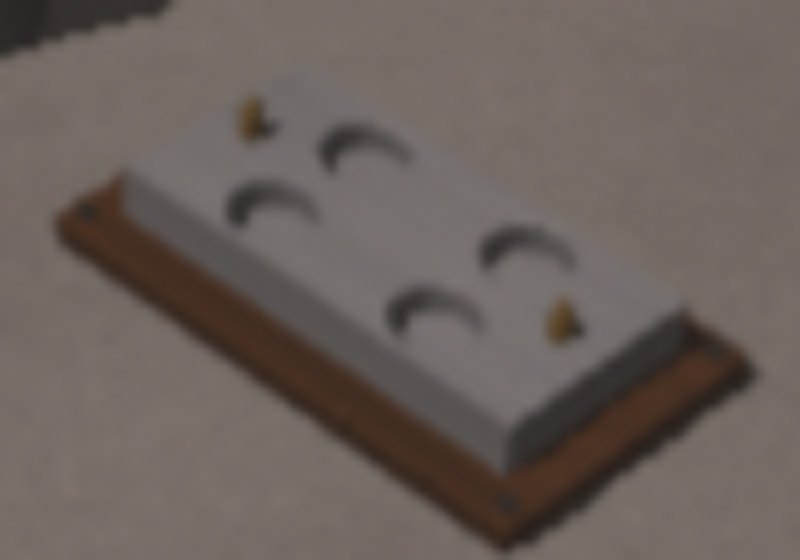

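View pics/c5s.png

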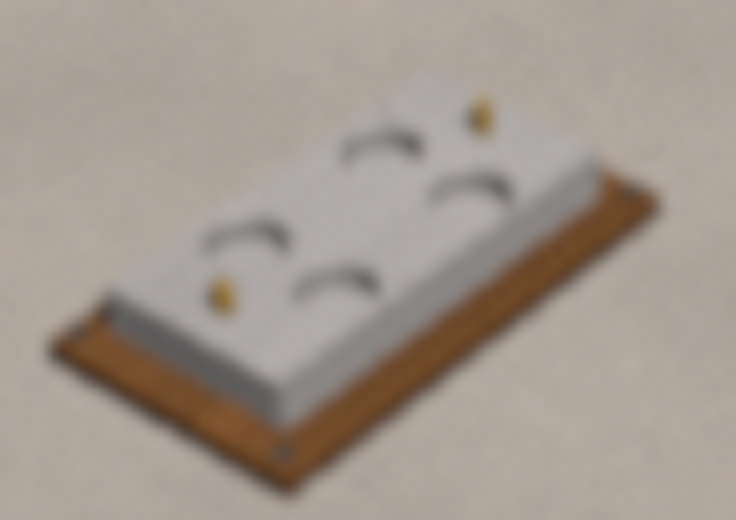

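```bash
cat > seat.py <<'E'
from h import *; from bench import r
W=dict(np.load("pics/wrist5.npz"));D=dict(np.load("pics/side5.npz"));S=dict(np.load("pics/scene5.npz"))
C=lambda pts,k,ox,oy:[((u+.5)/k-.5+ox,(v+.5)/k-.5+oy) for u,v in pts]
p0=[.517,-.183,np.deg2rad(-16.6)]
pins=[(.08,0,.058),(-.08,0,.058)]
cor=[(sx*.1,sy*.05,.04) for sx in(1,-1) for sy in(1,-1)]
brd=[(sx*.12,sy*.07,.015) for sx in(1,-1) for sy in(1,-1)]
def assoc(f,L,px):
    q=proj(f,w(p0,L)); out=[L[int(np.argmin(np.linalg.norm(q-p,axis=1)))] for p in px]; return (f,out,px)
obs={"side":[assoc(D,pins,C([(250,98),(563,298)],8,250,132)),assoc(D,cor,C([(122,170),(512,432),(688,308),(295,70)],8,250,132)),assoc(D,brd,C([(55,222),(505,540),(752,358)],8,250,132))],
"scene":[assoc(S,pins,C([(483,98),(222,280)],8,173,150)),assoc(S,cor,C([(430,75),(105,297),(280,390),(605,160)],8,173,150)),assoc(S,brd,C([(48,348),(290,488),(660,200)],8,173,150))],
"wrist":[(W,[(.08,0,.058),(.08,0,.04),(.1,-.05,.04)],C([(328,286),(285,274),(555,203)],5,340,80))]}
for n in list(obs)+["all"]:
    ob=sum(obs.values(),[]) if n=="all" else obs[n]
    p,e=fit(ob,p0); print(n,np.round(p[:2],4),np.rad2deg(p[2]).round(2),"res",np.abs(e).mean().round(2),np.abs(e).max().round(2))
    a=w(p,pins); print("   pins",np.round(a[:,:2],4).tolist())
print(np.round(e,1).tolist())
E
python3 seat.py
```

```text
side [ 0.5139 -0.185 ] -16.01 res 0.33 0.85
   pins [[0.5908, -0.2071], [0.437, -0.1629]]
scene [ 0.5184 -0.182 ] -15.97 res 0.29 0.64
   pins [[0.5953, -0.204], [0.4415, -0.16]]
wrist [ 0.5126 -0.1864] -15.75 res 0.26 0.76
   pins [[0.5896, -0.2081], [0.4356, -0.1646]]
all [ 0.5134 -0.1851] -16.39 res 0.53 1.49
   pins [[0.5902, -0.2076], [0.4367, -0.1625]]
[[0.3, 0.8], [0.1, 1.0], [0.2, 0.1], [-0.3, 0.2], [-0.1, -0.0], [0.9, -0.7], [-0.5, -0.6], [0.3, -0.2], [0.2, 0.1], [-0.1, -0.3], [-0.1, -0.7], [0.1, -0.7], [0.1, -1.5], [-0.2, -0.9], [-0.7, -1.3], [-0.3, -1.4], [-0.7, -1.4], [0.5, -1.2], [-0.8, -0.5], [-0.8, -0.6], [0.4, -0.0]]
```

Run:
```python
from h import *; from bench import r
f=dict(np.load("pics/wrist5.npz"))
im=f["frame"][50:205,155:365]
cv2.imwrite("pics/c6.png",cv2.resize(im,None,fx=3.8,fy=3.8,interpolation=cv2.INTER_CUBIC))
o=r.get_obs();status(o)
```

```text
t 6.35 tcp [ 0.5676 -0.0742  0.1798] jaw -99.09 y [ 0.     0.001 -1.   ] F [-0.1  0.  -3.8] w 0.0143 j [ 0.19  0.37 -0.21  1.85  0.09  0.93 -1.79]
```

View pics/c6.png

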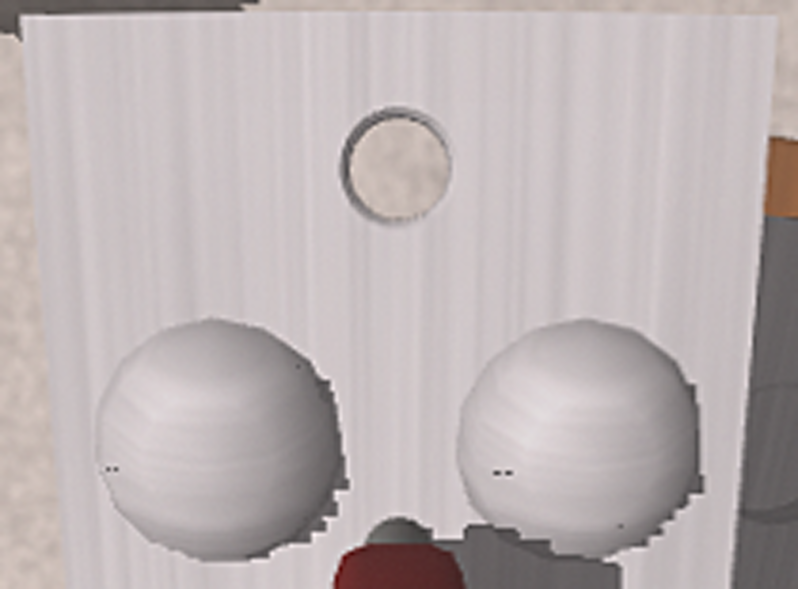

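```bash
cat > plate.py <<'E'
from h import *
f=dict(np.load("pics/wrist5.npz"))
p=np.array([.5671,-.0745,.1795]); jaw=-99.13
L=np.array([(.08,0,0),(.1,.05,0),(.1,-.05,0)]);px=np.array([(258.8,93.4),(160.4,53.6),(358.9,53.6)])
eL=np.array([(172.5,204.6),(347.8,204.6)])
def world(q):
    A=w(q[:3],L); A[:,2]=q[3]; return A
def res(q):
    a=(proj(f,world(q))-px).ravel()
    # edge points: backproject to plane, local y=+-.05
    E=onplane(f,eL,q[3])[:,:2]-q[:2]; c,s=np.cos(q[2]),np.sin(q[2])
    ly=-s*E[:,0]+c*E[:,1]
    return np.r_[a,(ly-[.05,-.05])*1500]
q0=[p[0],p[1],np.deg2rad(jaw+90),.1605]
for fixz in(False,True):
    g=(lambda q:res(np.r_[q,.1605])) if fixz else res
    s=least_squares(g,q0[:3] if fixz else q0); q=s.x
    d=q[:2]-p[:2]; T=tgt(jaw).as_matrix()
    print(np.round(q,4),"yaw-rel",np.rad2deg(q[2])-jaw-90,"offset tool x,z mm",(d@T[:2,0])*1000,(d@T[:2,2])*1000,np.round(s.fun,2))
E
python3 plate.py
```

```text
[ 0.5649 -0.0744 -0.1576  0.1599] yaw-rel 0.10083240276009064 offset tool x,z mm 2.1602981643119366 0.2327760828047384 [ 0.76  0.4  -0.46  0.07  0.2  -0.4   0.21 -0.85]
[ 0.5649 -0.0744 -0.1576] yaw-rel 0.09976161664452832 offset tool x,z mm 2.2258334577164036 0.2309937653004397 [ 0.76  0.52 -0.85  0.04  0.59 -0.43 -0.09 -0.55]
```

Run:
```python
from h import *; from bench import r
o=r.get_obs();status(o)
print(np.round(rel(o,(.515,-.1863,.14),-106.1),1))
```

```text
t 6.35 tcp [ 0.5676 -0.0742  0.1798] jaw -99.09 y [ 0.     0.001 -1.   ] F [-0.1  0.  -3.8] w 0.0143 j [ 0.19  0.37 -0.21  1.85  0.09  0.93 -1.79]
[3.42e+01 3.97e+01 1.19e+02 1.00e-01 7.00e+00 0.00e+00]
```

Call:
{"name": "drive_tool", "arguments": {"series": [[7,5,25,0,1.5,0,5],[14,10,52,0,3,0,5],[22,20,80,0,5,0,5],[30,30,105,0,6.5,0,5],[34,40,119,0,7,0,5]]}}

```text
clock: 6.85
tcp_pos: [0.5144, -0.1878, 0.1393]
orientation: [-0.294, -2.07, 2.07]
contact_force: [-0.1, -0.0, -4.9]
grip_width: 0.0144
```

Call:
{"name": "drive_tool", "arguments": {"series": [[0,0,0,0,0,0,5],[0,0,0,0,0,0,5]]}}

```text
clock: 7.05
tcp_pos: [0.5152, -0.1866, 0.1394]
orientation: [-0.293, -2.072, 2.07]
contact_force: [0.9, 0.1, -4.5]
grip_width: 0.0145
```

Run:
```python
from h import *; from bench import r
o=r.get_obs();status(o)
f=r.grab_frame("wrist");cv2.imwrite("pics/w7.png",f["frame"]);np.savez("pics/w7.npz",**f)
cv2.imwrite("pics/c7.png",cv2.resize(f["frame"][50:205,155:365],None,fx=3.8,fy=3.8,interpolation=cv2.INTER_CUBIC))
o=r.get_obs();status(o)
print(np.round(rel(o,(.515,-.1863,.10),-106.1),1))
```

```text
t 7.05 tcp [ 0.5152 -0.1866  0.1394] jaw -106.09 y [ 0.     0.001 -1.   ] F [ 0.9  0.1 -4.5] w 0.0145 j [ 0.35  0.38 -0.14  1.94  0.07  0.82 -1.68]
t 7.1 tcp [ 0.5158 -0.186   0.1397] jaw -106.02 y [ 0.001  0.001 -1.   ] F [ 1.4  0.3 -4.6] w 0.0148 j [ 0.35  0.38 -0.15  1.94  0.07  0.82 -1.68]
[ 0.7 39.7  0.5  0.1  0.1 -0.1]
```

View pics/c7.png

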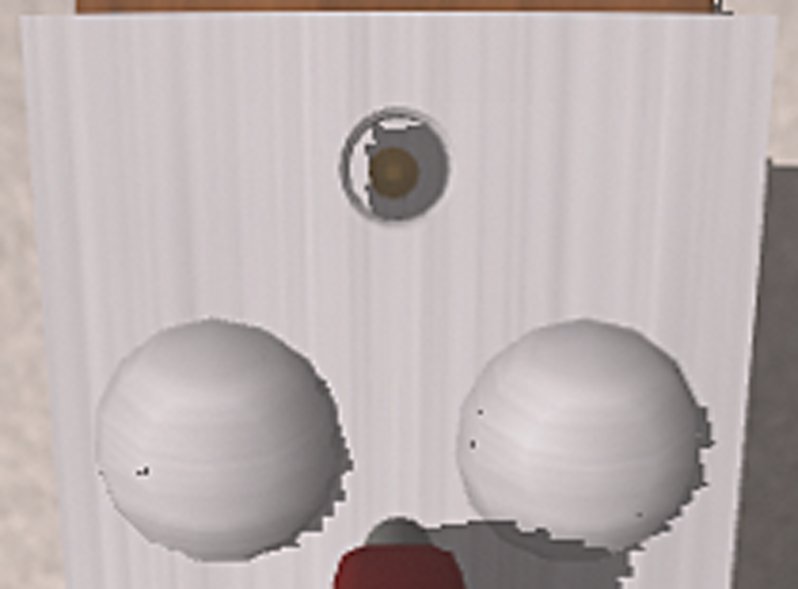

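Run:
```python
from h import *; from bench import r
f=dict(np.load("pics/w7.npz"))
pin=onplane(f,[((393.5+.5)/3.8-.5+155,(171.5+.5)/3.8-.5+50)],.054)[0]
hole=onplane(f,[(258.8,93.4)],.1394-.019)[0]
T=tgt(-106.09).as_matrix()
d=pin-hole; print(pin,hole,"tool x,z mm",d@T[:,0]*1000,d@T[:,2]*1000)
# via geometric hole: tcp + offset
p=np.array([.5152,-.1866,0]); h=p+T[:,0]*(.0022-.08)+T[:,2]*.0002
d=pin-h; print(h,"tool x,z mm",d@T[:,0]*1000,d@T[:,2]*1000)
# pin_b predicted from yaw -16
```

```text
[ 0.59013149 -0.207254    0.054     ] [ 0.59025547 -0.20792004  0.1204    ] tool x,z mm 0.3037182023372072 -0.6055955673563109
[ 5.89896953e-01 -2.08354199e-01 -5.20417043e-21] tool x,z mm 0.07956787729138115 -1.122106701846956
```

Call:
{"name": "drive_tool", "arguments": {"series": [[0.5,15,-0.4,0,0,0,5],[0.5,30,-0.4,0,0,0,5],[0.5,43,-0.4,0,0,0,5],[0.5,43,-0.4,0,0,0,5],[0.5,43,-0.4,0,0,0,5]]}}

```text
clock: 7.6
tcp_pos: [0.516, -0.1848, 0.097]
orientation: [-0.292, -2.075, 2.071]
contact_force: [0.1, -0.2, -4.0]
grip_width: 0.0144
```

Run:
```python
from h import *; from bench import r
o=r.get_obs();status(o)
f=r.grab_frame("wrist");cv2.imwrite("pics/w8.png",f["frame"]);np.savez("pics/w8.npz",**f)
a=cv2.resize(f["frame"][50:130,155:365],None,fx=3.8,fy=3.8,interpolation=cv2.INTER_CUBIC)
f=r.grab_frame("side");np.savez("pics/side8.npz",**f)
b=cv2.resize(f["frame"][120:205,235:355],None,fx=6,fy=6,interpolation=cv2.INTER_CUBIC)
f=r.grab_frame("scene");np.savez("pics/scene8.npz",**f)
c=cv2.resize(f["frame"][145:215,165:265],None,fx=7,fy=7,interpolation=cv2.INTER_CUBIC)
cv2.imwrite("pics/c8.png",a);cv2.imwrite("pics/c8b.png",b);cv2.imwrite("pics/c8c.png",c)
```

```text
t 7.6 tcp [ 0.516  -0.1848  0.097 ] jaw -105.96 y [ 0.002  0.001 -1.   ] F [ 0.1 -0.2 -4. ] w 0.0144 j [ 0.34  0.44 -0.14  1.97  0.09  0.73 -1.7 ]
```

View pics/c8.png

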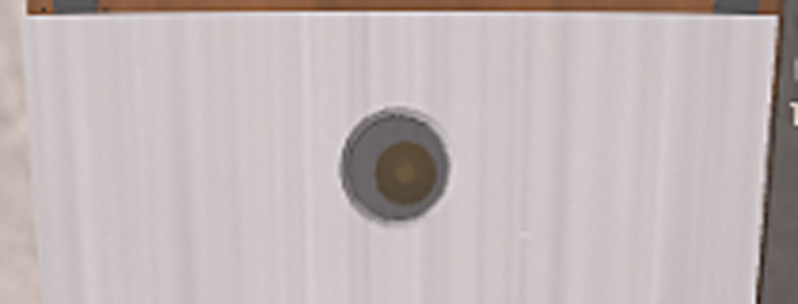

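View pics/c8b.png

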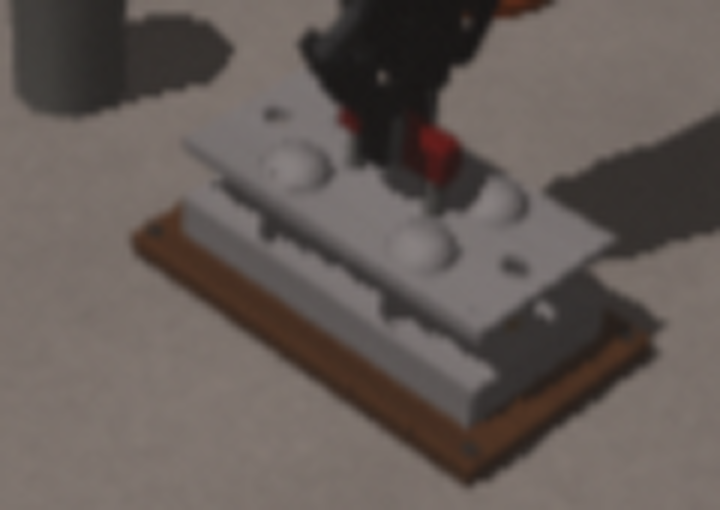

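View pics/c8c.png

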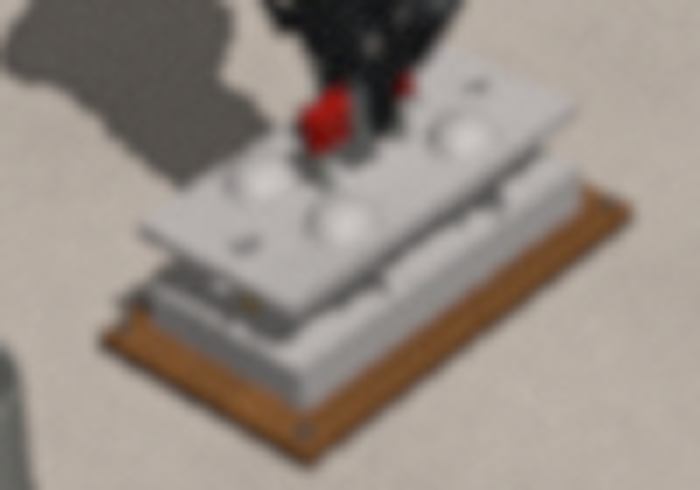

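Run:
```python
from h import *; from bench import r
f=dict(np.load("pics/w8.npz"))
c=lambda u,v,k,ox,oy:((u+.5)/k-.5+ox,(v+.5)/k-.5+oy)
pin=onplane(f,[c(405,172.5,3.8,155,50)],.056)[0]
hole=onplane(f,[c(396,166.5,3.8,155,50)],.097-.019)[0]
T=tgt(-105.96).as_matrix()
d=pin-hole; print(pin,hole,"tool x,z mm",d@T[:,0]*1000,d@T[:,2]*1000)
ft=onplane(f,[c(75,3,3.8,155,50),c(737,3,3.8,155,50)],.015);print("feet ends",ft)
W=dict(np.load("pics/wrist5.npz"))
e=onplane(W,[c(555,203,5,340,80),c(443,598,5,340,80),c(290,545,5,340,190)],.04);print(e)
for i,j in((0,1),(0,2)):
    d=e[i]-e[j];print(np.rad2deg(np.arctan2(d[1],d[0])),np.linalg.norm(d))
o=r.get_obs();status(o)
```

```text
[ 0.59011932 -0.20707168  0.056     ] [ 0.5911108  -0.20598673  0.078     ] tool x,z mm 0.6549370729442866 1.3157478884380223
feet ends [[ 0.63600469 -0.15781361  0.015     ]
 [ 0.60283106 -0.27379021  0.015     ]]
[[ 0.59528401 -0.26088189  0.04      ]
 [ 0.51936026 -0.23920026  0.04      ]
 [ 0.40404218 -0.20661693  0.04      ]]
-15.937812405746463 0.07895890943390642
-15.841315387830635 0.19879166140992083
t 7.75 tcp [ 0.5162 -0.1855  0.0976] jaw -106.01 y [ 0.003  0.001 -1.   ] F [ 0.2 -0.2 -4.6] w 0.0143 j [ 0.34  0.44 -0.14  1.97  0.09  0.73 -1.7 ]
```

Run:
```python
from h import *; from bench import r
o=r.get_obs();print(np.round(rel(o,(.5151,-.1858,.090),-105.95),2))
```

```text
[ 1.02  7.58  0.66  0.09 -0.06 -0.15]
```

Call:
{"name": "drive_tool", "arguments": {"series": [[1,2,0.7,0.1,0,-0.15,5],[1,5,0.7,0.1,0,-0.15,5],[1,7.5,0.7,0.1,0,-0.15,5],[1,7.5,0.7,0.1,0,-0.15,5],[1,7.5,0.7,0.1,0,-0.15,5]]}}

```text
clock: 8.25
tcp_pos: [0.515, -0.1858, 0.0899]
orientation: [-0.291, -2.071, 2.072]
contact_force: [0.4, -0.0, -4.8]
grip_width: 0.0143
```

```bash
cat > look.py <<'E'
import sys
from h import *; from bench import r
n=sys.argv[1]
o=r.get_obs();status(o)
f=r.grab_frame("wrist");np.savez(f"pics/w{n}.npz",**f)
cv2.imwrite(f"pics/c{n}.png",cv2.resize(f["frame"][70:115,235:285],None,fx=10,fy=10,interpolation=cv2.INTER_CUBIC))
E
python3 look.py 9
```

```text
t 8.25 tcp [ 0.515  -0.1858  0.0899] jaw -106.01 y [-0.  0. -1.] F [ 0.4 -0.  -4.8] w 0.0143 j [ 0.34  0.45 -0.14  1.97  0.09  0.72 -1.7 ]
```

View pics/c9.png

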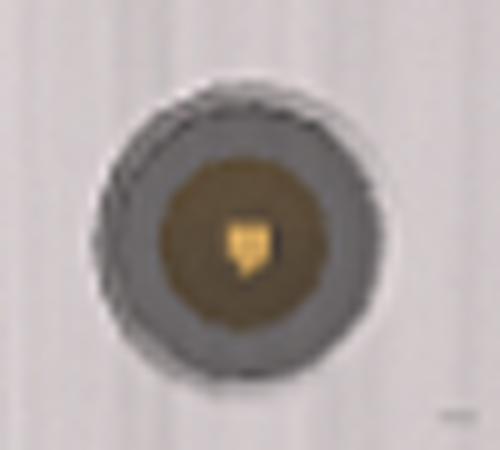

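The pin tip is centred in the hole, at (248,240) in the crop against a hole centre of (240,240). Lowering slowly over the pins.

Call:
{"name": "drive_tool", "arguments": {"series": [[0,3,0,0,0,0,5],[0,5,0,0,0,0,5],[0,7,0,0,0,0,5],[0,9,0,0,0,0,5],[0,10,0,0,0,0,5]]}}

```text
clock: 8.8
tcp_pos: [0.5149, -0.1858, 0.0797]
orientation: [-0.291, -2.071, 2.071]
contact_force: [-0.7, 0.8, -4.8]
grip_width: 0.0147
```

```bash
python3 look.py 10
```

```text
t 8.8 tcp [ 0.5149 -0.1858  0.0797] jaw -106.01 y [-0.001  0.    -1.   ] F [-0.7  0.8 -4.8] w 0.0147 j [ 0.34  0.47 -0.14  1.98  0.09  0.7  -1.7 ]
```

View pics/c10.png

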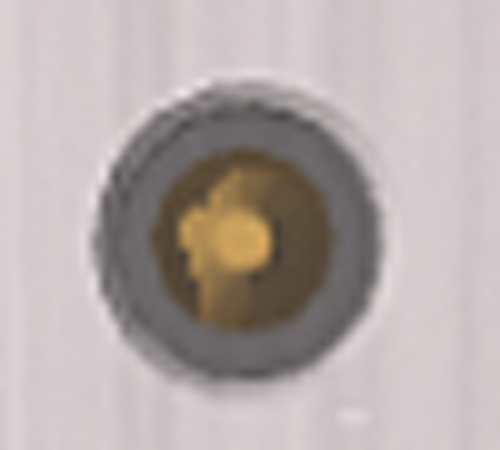

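Pin A is inside the hole and centred at (242,240), with no extra contact force. Continuing down.

Call:
{"name": "drive_tool", "arguments": {"series": [[0,2,0,0,0,0,5],[0,4,0,0,0,0,5],[0,6,0,0,0,0,5],[0,8,0,0,0,0,5],[0,9,0,0,0,0,5]]}}

```text
clock: 9.35
tcp_pos: [0.5148, -0.1858, 0.0704]
orientation: [-0.29, -2.071, 2.071]
contact_force: [0.8, 0.3, -4.3]
grip_width: 0.0145
```

Call:
{"name": "drive_tool", "arguments": {"series": [[0,1,0,0,0,0,5],[0,2,0,0,0,0,5],[0,3,0,0,0,0,5],[0,3,0,0,0,0,5]]}}

```text
clock: 9.75
tcp_pos: [0.5149, -0.1858, 0.0675]
orientation: [-0.291, -2.071, 2.071]
contact_force: [-0.8, 0.4, -2.7]
grip_width: 0.0146
```

Call:
{"name": "drive_tool", "arguments": {"series": [[0,0.7,0,0,0,0,5],[0,1.2,0,0,0,0,5],[0,1.2,0,0,0,0,5]]}}

```text
clock: 10.05
tcp_pos: [0.515, -0.1858, 0.0672]
orientation: [-0.291, -2.071, 2.072]
contact_force: [-4.5, 0.4, 4.7]
grip_width: 0.0141
```

```bash
python3 look.py 11
python3 - <<'E'
from bench import r
import cv2
f=r.grab_frame("side")
cv2.imwrite("pics/s11.png",cv2.resize(f["frame"][120:205,235:355],None,fx=6,fy=6,interpolation=cv2.INTER_CUBIC))
E
```

```text
t 10.05 tcp [ 0.515  -0.1858  0.0672] jaw -106.02 y [-0. -0. -1.] F [-4.5  0.4  4.7] w 0.0141 j [ 0.34  0.49 -0.13  1.98  0.1   0.67 -1.71]
```

View pics/s11.png

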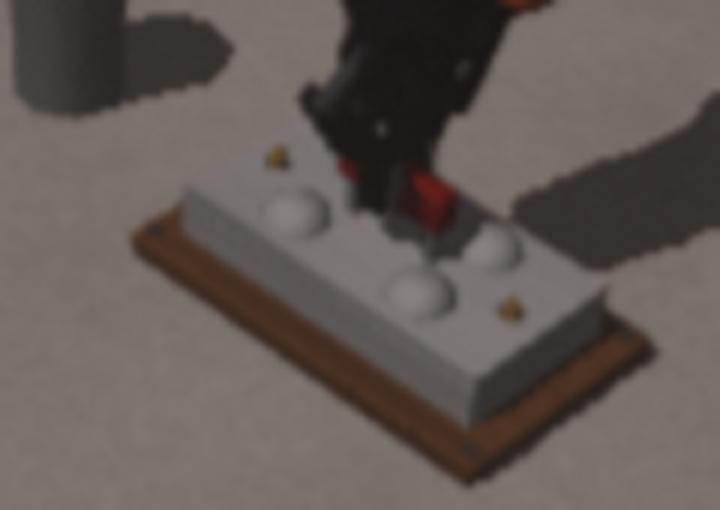

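It is flush. Both pins protrude at crop (277,157) and (511,309), there is no gap at the sides, and TCP z of 0.067 matches the pick height plus 40 mm. Releasing.

Call:
{"name": "drive_tool", "arguments": {"series": [[0,0,0,0,0,0,20],[0,0,0,0,0,0,30],[0,0,0,0,0,0,45],[0,0,0,0,0,0,55],[0,0,0,0,0,0,55]]}}

```text
clock: 10.65
tcp_pos: [0.5151, -0.1859, 0.0671]
orientation: [-0.291, -2.071, 2.072]
contact_force: [-0.2, -0.3, 0.1]
grip_width: 0.055
```

Call:
{"name": "drive_tool", "arguments": {"series": [[0,-5,0,0,0,0,55],[0,-20,0,0,0,0,55],[0,-45,0,0,0,0,55],[0,-80,0,0,0,0,55],[0,-110,0,0,0,0,55]]}}

```text
clock: 11.15
tcp_pos: [0.5152, -0.1858, 0.1789]
orientation: [-0.292, -2.072, 2.072]
contact_force: [0.6, -0.3, 1.4]
grip_width: 0.0548
```

Call:
{"name": "drive_tool", "arguments": {"series": [[0,-30,0,0,0,0,55],[0,-50,0,0,0,0,55],[0,-50,0,0,0,0,55]]}}

```text
clock: 11.45
tcp_pos: [0.517, -0.1863, 0.2326]
orientation: [-0.299, -2.073, 2.076]
contact_force: [1.2, 0.5, 0.5]
grip_width: 0.0549
```

Run:
```python
from h import *; from bench import r
status(r.get_obs())
fs=[r.grab_frame(n)["frame"] for n in("wrist","side","scene")]
cv2.imwrite("pics/e_w.png",fs[0]);cv2.imwrite("pics/e_s.png",fs[1]);cv2.imwrite("pics/e_sc.png",fs[2])
cv2.imwrite("pics/e_sz.png",cv2.resize(fs[1][120:205,235:355],None,fx=6,fy=6,interpolation=cv2.INTER_CUBIC))
```

```text
t 11.45 tcp [ 0.517  -0.1863  0.2326] jaw -106.02 y [ 0.006 -0.002 -1.   ] F [1.2 0.5 0.5] w 0.0549 j [ 0.36  0.27 -0.15  1.85  0.05  1.01 -1.66]
```

View pics/e_sz.png

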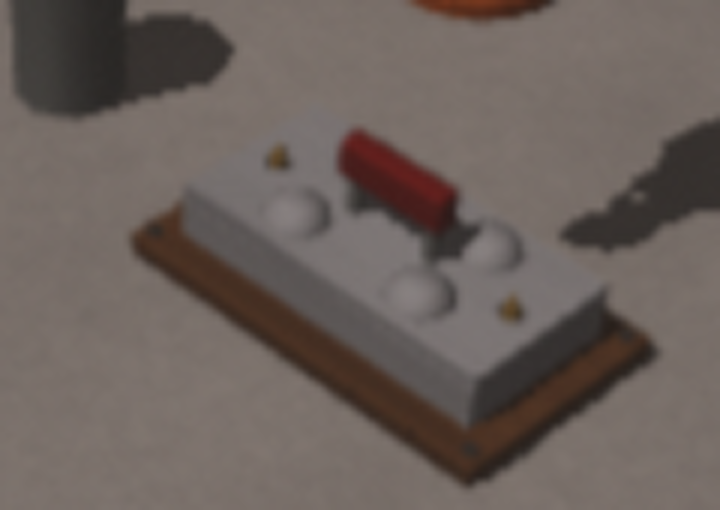

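View pics/e_w.png

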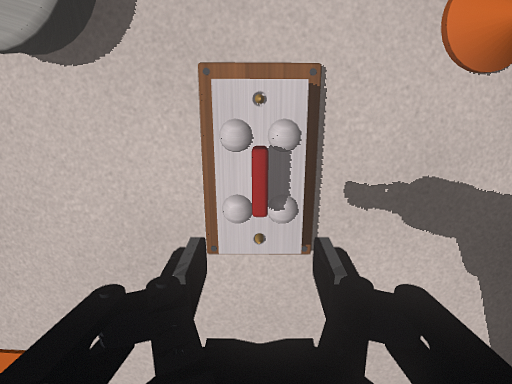

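View pics/e_sc.png

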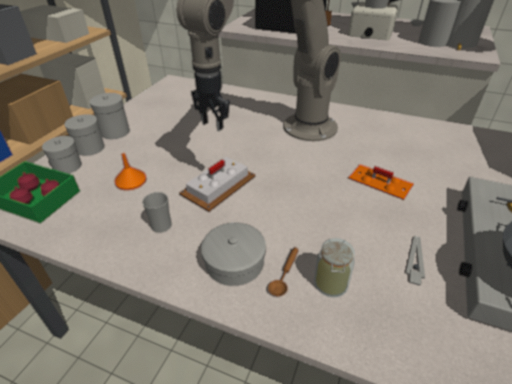

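The mould is closed: in the wrist view both pins show in their holes at (259,98) and (259,239). The bystanders are at the same pixels as at the start, and the arm is clear. Handing in.

```bash
python3 -c "
from bench import r
print(r.hand_in())"
```

```text
the job is handed in; nothing more can be done
None
```

The mould is closed. I gripped the aluminium upper half by its red handle, carried it level, and lowered it slowly over both pins. It touched down at about 10 N, and I then let go and backed off about 165 mm. The job was handed in at about 11.6 s of the 48 s allowed.

**Last checks:**
- **Fit:** both pins show through their holes, and the side view shows no gap between the halves. The tool height at seating (67 mm) was the pick height (27 mm) plus the 40 mm of the lower half.
- **Bystanders:** by eye, the orange look-alike and the other kitchen things are where they were at the start.
- **Forces:** the force readings I took never went above about 10 N.

**Disagreements:**
- The scene camera put the lower half about 5 mm from where the side and wrist cameras did. I went by the wrist view and the pin seen through the hole.
- After a fast leg the arm overshot by about 9 mm in free air above the plate. I let it settle and measured again before grasping.

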